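# Refit the speed knob on the stirrer

### The arm

A 6-joint arm with a two-finger parallel gripper is mounted at the origin on a cart in front of the work surface, level with it; the furniture and walls round the work are solid. World frame = base frame: x ahead of the robot, y to its left, z up, the work surface at z = 0. Lengths are in m, angles in rad, forces in N, time in s.
With the tool pointing down it reaches from about 0.225 to 0.875 m from the base axis. Payload 3.4 kg.
Tool frame: the origin (TCP) lies between the finger pads; the fingertips stand 25 mm ahead of it and the grasp point (between the pads) lies 6 mm ahead of it (manip.tips_ahead is the distance from the TCP to the fingertips, in m); z points along the fingers, x is the direction in which the jaws open and shut, and the axes are right-handed (so a half turn about z gives the same grasp; the last joint's range is limited). The gripper opens to 85 mm and grips with 20 to 120 N. Pads are 22 mm wide; open, the fingers measure 114 mm over their backs; the gripper's body (76 mm by 85 mm) begins 54 mm behind the grasp point. The pads swing forward as they close: fully open they stand 13 mm farther back than shut.
Start: joints at [1.164, 0.276, 1.505, -0, 1.361, -0.121], TCP at [0.162, 0.552, 0.256] pointing down, gripper open.
Joint ranges: [-2.89, 2.89], [-0.75, 2.08], [0.22, 2.7], [-1.18, 4.32], [0.11, 2.71], [-2.7, 2.7]. Speed limits (rad/s): [2.57, 2.57, 3.14, 3.14, 3.14, 3.14].

### API

Orientations are given as a unit quaternion [w, x, y, z].
In Python, from rig import manip gives the robot as it stands. The module is installed in compiled form; this text tells all that it offers.
- The arm moves only by the tool send_rows, never from a script. Its argument "plan" is a list of rows, each an object with "linear": the shift along the tool's x, y, z in m, a list of three; "delta_rot": the turn, a rotation vector about the tool's x, y, z in degrees, a list of three; "fingers": the finger opening in m, from 0 to 0.0854. A call has 1 to 12 rows; each row shifts and turns the pose as measured when the row begins, along the tool's axes as they then stand; what a row does not reach is not made up. A row lasts 1/12 s, in which the tool goes at most 41.7 mm and 7.16 degrees, less where a joint would pass 70% of its speed; a pose out of reach is approached as far as the arm can. A call with a gripper value outside its range is refused whole. The fingers move at their own pace and stop on an object; "force" is the grip in N (left out, the last holds). Time passes only in rows, so rows that do not move let the fingers close. It gives the time, the measured TCP pose, the force and the opening at its end, in the units of the state.
- manip.get_state(): the state, without advancing time (a new reading comes with each control period).
- manip.get_image(name): name is "scene" or "top" or "wrist"; returns the picture (400x640x3 uint8, red, green, blue); there is no depth.
- manip.camera_info(name): a dict with "K" (3x3 intrinsics, pixels), "rvec" (rotation vector, rad) and "tvec" (3), from world to camera coordinates, as OpenCV has them. Camera axes: x right, y down, z forward; pixel columns grow to the right and rows downward; lengths in m; the calibration is good to about 2 mm. A picture is of the moment at which its call begins: read the wrist's pose just before it. camera_info takes no time and is no camera call; for the wrist camera it gives the pose at the moment of the call.
- manip.sign_off(): hands the job in, once; it reports no verdict.
Trained networks look in the newest picture that a camera, given by its name, has taken for a name from the list of things; names that differ only in an ending like _2 or _b are one class to them, and where a whole thing is asked for, a point or a joint stands for the part that bears it (a point fixed in the world has none). Each returns a list of dicts, best first, with "p" (0 to 1); they miss things now and then, are a little off and sometimes report something else, mostly with a low value. They report only what shows in the picture. A call takes as long as a camera call. They do not tell look-alikes from the thing itself.
- manip.find_in(thing, camera): "extent" ([left, top, right, bottom] in pixels, round what is visible of it).
- manip.masks_of(thing, camera): "pixels" (400x640 bool, what is visible of it) and "extent" ([left, top, right, bottom] in pixels, round what is visible of it).
The state is a dict: "clock": time; "qpos": joint angles; "qd": joint speeds; "effort": joint torques, N m; "position": TCP position; "ee_rot": TCP orientation; "contact_force": force on the tool from outside, world axes, zero at the start; "moment": the same for the moment, N m; "width": finger opening in m.
Only numpy, scipy, OpenCV 4.12 (cv2) and the standard library are available. Lean on these libraries where they do the work, as an engineer would, in place of code of your own. Each camera call takes 0.05 s, during which the arm holds its last target. There are 200 camera calls.

### The job

First switch the magnetic stirrer off by turning its red isolator handle from ON fully to OFF. Then pick up the loose black pointer knob, turn it so that the flat in its bore matches the flat of the bare D-shaft, push it fully home on the shaft, and keep holding it pressed well down against the shaft's spring, without forcing it, so that I can fit the clip from below: the program finishes while the gripper still holds and presses the knob. Leave the bottles and vials round about undisturbed.

Things in the scene. Friction and masses are not known exactly. Their poses are not given: they have to be found in the camera images.
- stirrer: white magnetic stirrer, fixed to the table, 200 (x) x 240 (y) mm, flat top 55 mm above the table; origin under the middle of the housing on the table, z up, its front is the -x side. A white round stirring plate (110 mm across, top at 68 mm) is on its rear half (centre at x +40 mm). In its front strip, both at x -65 mm: the isolator at y +60 mm, the bare D-shaft at y -60 mm
- isolator (a joint): angle of the red isolator handle in rad: 0 = OFF, 1.4 = ON (starts ON). It grows clockwise seen from above, so OFF is reached by turning 1.4 rad counter-clockwise. Stops at both ends; a spring detent, felt at 0.36 and 1.04 rad, holds it at either end (about 0.1 N m to turn it past)
- isolator_grip (a point): middle of the red handle's bar, on its vertical turning axis, 79 mm above the table; turns with it. Bar along the point's x: 42 mm long, 14 mm wide (y), from 68 to 90 mm above the table, on a black disc (38 mm diameter, top at 68 mm). White line on the -x end; ON: line at the green dot, bar along the stirrer's x; OFF: line at the white dot
- shaft_tip (a point): centre of the top of the bare steel D-shaft, 83 mm above the table when not pressed; z up, its -x axis points out of the flat, which is painted orange. Shaft 12 mm diameter, flat 3 mm from the axis, stands 28 mm out of the housing (the lowest 4 mm inside a nut of 20 mm diameter); the top 3 mm are tapered by 1.5 mm
- shaft_turn (a joint): angle of the D-shaft about the vertical, rad, counter-clockwise from above, relative to the stirrer; at 0 the flat faces the stirrer's front (-x). It turns only stiffly (0.06 N m) and may stay at any angle
- shaft_press (a joint): how far the D-shaft is pressed down, m: 0 = up, stop at 0.005. Its spring takes 4 N at the start and 10 N fully down
- knob: loose black pointer knob, 32 to 63 g, upright on the table, bore down; origin at the centre of its underside, z up. Hub 40 mm diameter, 20 mm high. D-bore from below: 14 mm diameter, flat 4 mm from the axis on the knob's -x side, 17 mm deep. Fully home, its underside is 17 mm below the shaft's tip and its axes lie along those of shaft_tip
- knob_grip (a point): middle of the knob's finger bar, on its axis 31 mm above its underside. The bar runs along the knob's x: 38 mm long, 14 mm wide (y), from 20 to 41 mm above the underside. A white line on the bar marks the pointer end (-x), the side of the bore's flat
- nasal_spray: bystander: small spray bottle with white tall tip, 30 mm diameter, 118 mm high, origin at its underside
- glass_jar: bystander: clear stoppered reagent jar, 67 mm diameter, 116 mm high, origin at its underside
- brown_bottle: bystander: brown bottle with white cap, 66 mm diameter, 155 mm high, origin at its underside
- vial_bundle: bystander: bundle of ten small vials, 103 x 71 x 46 mm, origin at its underside
- cylinder_glass: bystander: glass measuring cylinder on a blue foot, 75 mm diameter, 232 mm high, origin at its underside
Not all that is in view belongs to the job. There is more than one size of the knob; the one meant has the size given above.

How it is judged:
By the outcome, as a careful person would: the job done as asked, in the order asked, and still so for the second after the job is handed in, while the arm keeps its last pose, push and grip.
It also fails if it takes over 48 s, if anything falls off the work surface, if the arm or the gripper's body presses on something with over 40 N, if the wrist force passes 120 N, or if a joint passes its speed limit or range.

## Working session

There is one attempt and no reset: what is moved stays moved. The work goes in short steps, Python scripts to look and compute and a tool call to move; the robot and the scene stay as the last step left them, time stands still between calls to the robot, and variables do not carry over. Pictures are saved under pics/ and viewed, about 8 in all and at most 12, crops included, and the job is handed in when it is done.

Besides the shell and the picture viewer there is one more tool, called after "Emit:" as name(argument=value, ...) on one line, values as JSON. send_rows: Moves the arm, as the interface text tells. Its arguments: {"type":"object","properties":{"plan":{"type":"array","items":{"type":"object","properties":{"linear":{"type":"array","items":{"type":"number"}},"delta_rot":{"type":"array","items":{"type":"number"}},"fingers":{"type":"number"}}}},"force":{"type":"number"}},"required":["plan"]}

```bash
mkdir -p pics
cat > h.py <<'E'
import numpy as np, cv2
from scipy.spatial.transform import Rotation as R
from rig import manip
def cam(n):
    c=manip.camera_info(n); return np.array(c["K"],float),np.array(c["rvec"],float).ravel(),np.array(c["tvec"],float).ravel()
def toz(c,uv,z):
    K,r,t=c; Rm=cv2.Rodrigues(r)[0]; C=-Rm.T@t
    uv=np.atleast_2d(uv).astype(float)
    d=(Rm.T@np.linalg.inv(K)@np.c_[uv,np.ones(len(uv))].T).T
    return C+d*((z-C[2])/d[:,2])[:,None]
def proj(c,P):
    K,r,t=c; return cv2.projectPoints(np.atleast_2d(P).astype(float),r,t,K,None)[0][:,0]
def shot(n,f=None):
    c=cam(n); im=manip.get_image(n)
    if f: cv2.imwrite("pics/"+f,im[:,:,::-1])
    return c,im
def st():
    s=manip.get_state(); print({k:np.round(s[k],4).tolist() for k in("clock","position","ee_rot","contact_force","moment","width","qpos")}); return s
E
python3 - <<'E'
from h import *
s=st(); print(manip.tips_ahead)
for n in("top","scene"):
    c,im=shot(n,n+"1.png"); print(n,np.round(-cv2.Rodrigues(c[1])[0].T@c[2],3))
    for t in("stirrer","isolator","isolator_grip","shaft_tip","knob","nasal_spray","glass_jar","brown_bottle","vial_bundle","cylinder_glass"):
        try:
            print(t,[(round(d["p"],2),np.round(d["extent"]).tolist()) for d in manip.find_in(t,n)[:4]])
        except Exception as e: print(t,e)
E
```

```text
{'clock': 0.0, 'position': [0.1619, 0.5512, 0.2554], 'ee_rot': [0.0005, 0.8006, 0.5992, -0.0008], 'contact_force': [0.4084, -1.0268, 0.3676], 'moment': [0.0292, 0.0555, 0.0045], 'width': 0.0855, 'qpos': [1.164, 0.2766, 1.5061, -0.0, 1.3607, -0.121]}
0.025
top [ 0.539 -0.21   1.083]
stirrer [(0.76, [187.0, 175.0, 277.0, 253.0])]
isolator [(0.55, [201.0, 228.0, 218.0, 241.0])]
isolator_grip [(0.51, [202.0, 228.0, 213.0, 240.0])]
shaft_tip [(0.18, [398.0, 198.0, 429.0, 224.0])]
knob [(0.58, [341.0, 246.0, 355.0, 263.0]), (0.57, [365.0, 261.0, 381.0, 268.0])]
nasal_spray [(0.43, [335.0, 190.0, 345.0, 201.0])]
glass_jar [(0.86, [356.0, 173.0, 378.0, 202.0])]
brown_bottle [(0.71, [400.0, 197.0, 427.0, 223.0])]
vial_bundle [(0.9, [419.0, 229.0, 450.0, 265.0]), (0.54, [342.0, 246.0, 355.0, 264.0])]
cylinder_glass [(0.93, [151.0, 130.0, 202.0, 169.0])]
scene [ 0.062 -1.141  0.562]
stirrer [(0.97, [238.0, 174.0, 327.0, 224.0])]
isolator [(0.62, [239.0, 177.0, 258.0, 189.0])]
isolator_grip [(0.58, [240.0, 175.0, 256.0, 193.0]), (0.16, [345.0, 290.0, 394.0, 333.0])]
shaft_tip [(0.75, [363.0, 203.0, 393.0, 258.0])]
knob [(0.73, [296.0, 271.0, 306.0, 290.0]), (0.64, [342.0, 199.0, 352.0, 247.0]), (0.58, [291.0, 247.0, 303.0, 266.0])]
nasal_spray [(0.98, [346.0, 196.0, 355.0, 246.0])]
glass_jar [(0.56, [362.0, 200.0, 391.0, 258.0])]
brown_bottle [(0.82, [377.0, 215.0, 408.0, 294.0])]
vial_bundle [(0.86, [346.0, 291.0, 398.0, 336.0])]
cylinder_glass [(0.79, [296.0, 108.0, 317.0, 187.0])]
```

Run:
```python
from h import *
im=cv2.imread("pics/top1.png")[110:290,130:470]
cv2.imwrite("pics/top1c.png",cv2.resize(im,None,fx=2.35,fy=2.35,interpolation=cv2.INTER_CUBIC)[:,:800])
c=cam("top")
for n,uv,z in(("iso",(208,234),.085),("stir",(232,214),.055),("k1",(348,254.5),.04),("k2",(373,264.5),.04),("spray",(340,195),.118),("jar",(367,187),.1),("brown",(413,210),.155),("vials",(434,247),.046)):
    print(n,np.round(toz(c,uv,z)[0],3))
```

```text
iso [0.527 0.064 0.085]
stir [0.584 0.009 0.055]
k1 [ 0.474 -0.319  0.04 ]
k2 [ 0.447 -0.39   0.04 ]
spray [ 0.636 -0.288  0.118]
jar [ 0.66  -0.363  0.1  ]
brown [ 0.596 -0.473  0.155]
vials [ 0.498 -0.564  0.046]
```

View pics/top1c.png

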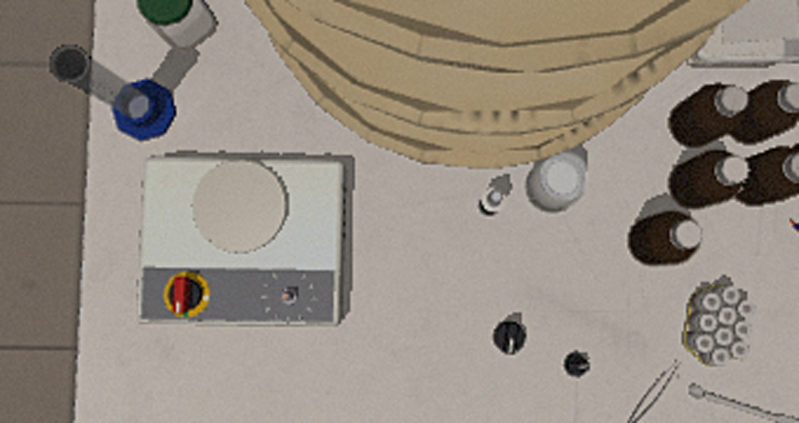

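The top view shows the stirrer at about (232,214), with the red isolator at (208,235) and the D-shaft at (253,235). The larger knob is at (347,254) and a smaller look-alike at (375,264). Next I get the camera mount and plan a close look.

```bash
cat >> h.py <<'E'
def pose():
    s=manip.get_state(); q=s["ee_rot"]; return np.array(s["position"]),R.from_quat([q[1],q[2],q[3],q[0]])
def down(yaw): # tool down, tool x at world angle yaw (rad)
    c,s=np.cos(yaw),np.sin(yaw); return R.from_matrix(np.array([[c,s,0],[s,-c,0],[0,0,-1]]).T if 0 else np.column_stack([[c,s,0],[s,-c,0],[0,0,-1]]))
def yawof(Rt): m=Rt.as_matrix(); return np.arctan2(m[1,0],m[0,0])
def plan(P,Y,vl=.035,vr=6.5,cw=None):
    """rows to reach TCP P, yaw Y (rad); prints constant rotation per row and linear rows"""
    p,Rt=pose(); rv=(Rt.inv()*down(Y)).as_rotvec(degrees=True)
    D=np.array(P)-p; n=int(max(np.ceil(np.linalg.norm(D)/vl),np.ceil(np.linalg.norm(rv)/vr),1))
    print("n",n,"rv",np.round(rv,2),"per row",np.round(rv/n,2),"D",np.round(D,4))
    for i in range(n):
        Ri=Rt*R.from_rotvec(rv*i/n,degrees=True); print(np.round(Ri.inv().apply(D/n),4).tolist())
E
python3 - <<'E'
from h import *
p,Rt=pose(); c=cam("wrist"); Rm=cv2.Rodrigues(c[1])[0]; C=-Rm.T@c[2]
print("cam in tool",Rt.inv().apply(C-p),"axis",Rt.inv().apply(Rm[2]),"camx",Rt.inv().apply(Rm[0])); print(c[0])
c=cam("top"); iso,sh=toz(c,(208.3,235.1),.08)[0],toz(c,(253.4,235.5),.083)[0]; print(iso,sh,np.linalg.norm(iso-sh))
d=iso-sh; print("yaw stirrer",np.degrees(np.arctan2(d[1],d[0])-np.pi/2))
plan([.48,.01,.28],np.radians(-90),.03,7)
E
```

```text
cam in tool [ 0.00086693 -0.06872952 -0.11906213] axis [-6.24981832e-04  2.67715888e-01  9.63497697e-01] camx [ 9.99999762e-01 -1.14551826e-04  6.80488422e-04]
[[338.27766345   0.         322.20433275]
 [  0.         338.27766345 200.63125688]
 [  0.           0.           1.        ]]
[0.52444896 0.06490304 0.08      ] [ 0.52492888 -0.05690244  0.083     ] 0.1218433688986922
yaw stirrer 0.22574748128321453
n 24 rv [-1.0000e-02 -0.0000e+00  1.6363e+02] per row [-0.   -0.    6.82] D [ 0.3179 -0.5417  0.0236]
[-0.0179, 0.0191, -0.001]
[-0.0155, 0.0211, -0.001]
[-0.0129, 0.0228, -0.001]
[-0.0101, 0.0241, -0.001]
[-0.0072, 0.0252, -0.001]
[-0.0042, 0.0258, -0.001]
[-0.0011, 0.0261, -0.001]
[0.0021, 0.0261, -0.001]
[0.0051, 0.0257, -0.001]
[0.0081, 0.0249, -0.001]
[0.011, 0.0237, -0.001]
[0.0138, 0.0222, -0.001]
[0.0163, 0.0205, -0.001]
[0.0186, 0.0184, -0.001]
[0.0207, 0.016, -0.001]
[0.0224, 0.0135, -0.001]
[0.0239, 0.0107, -0.001]
[0.025, 0.0078, -0.001]
[0.0257, 0.0048, -0.001]
[0.0261, 0.0017, -0.001]
[0.0261, -0.0014, -0.001]
[0.0258, -0.0045, -0.001]
[0.0251, -0.0076, -0.001]
[0.024, -0.0105, -0.001]
```

Emit:
send_rows(plan=[{"linear": [-0.018, 0.019, -0.001], "delta_rot": [0, 0, 6.8]}, {"linear": [-0.0155, 0.021, -0.001], "delta_rot": [0, 0, 6.8]}, {"linear": [-0.013, 0.023, -0.001], "delta_rot": [0, 0, 6.8]}, {"linear": [-0.01, 0.024, -0.001], "delta_rot": [0, 0, 6.8]}, {"linear": [-0.007, 0.025, -0.001], "delta_rot": [0, 0, 6.8]}, {"linear": [-0.004, 0.026, -0.001], "delta_rot": [0, 0, 6.8]}, {"linear": [-0.001, 0.026, -0.001], "delta_rot": [0, 0, 6.8]}, {"linear": [0.002, 0.026, -0.001], "delta_rot": [0, 0, 6.8]}, {"linear": [0.005, 0.0255, -0.001], "delta_rot": [0, 0, 6.8]}, {"linear": [0.008, 0.025, -0.001], "delta_rot": [0, 0, 6.8]}, {"linear": [0.011, 0.024, -0.001], "delta_rot": [0, 0, 6.8]}, {"linear": [0.014, 0.022, -0.001], "delta_rot": [0, 0, 6.8]}])

```text
$.plan[0]: bad value
```

Emit:
send_rows(plan=[{"linear": [0.016, 0.0205, -0.001], "delta_rot": [0, 0, 6.8]}, {"linear": [0.0185, 0.0185, -0.001], "delta_rot": [0, 0, 6.8]}, {"linear": [0.0205, 0.016, -0.001], "delta_rot": [0, 0, 6.8]}, {"linear": [0.0225, 0.0135, -0.001], "delta_rot": [0, 0, 6.8]}, {"linear": [0.024, 0.0105, -0.001], "delta_rot": [0, 0, 6.8]}, {"linear": [0.025, 0.008, -0.001], "delta_rot": [0, 0, 6.8]}, {"linear": [0.0255, 0.005, -0.001], "delta_rot": [0, 0, 6.8]}, {"linear": [0.026, 0.0015, -0.001], "delta_rot": [0, 0, 6.8]}, {"linear": [0.026, -0.0015, -0.001], "delta_rot": [0, 0, 6.8]}, {"linear": [0.026, -0.0045, -0.001], "delta_rot": [0, 0, 6.8]}, {"linear": [0.025, -0.0075, -0.001], "delta_rot": [0, 0, 6.8]}, {"linear": [0.024, -0.0105, -0.001], "delta_rot": [0, 0, 6.8]}])

```text
$.plan[0]: bad value
```

Emit:
send_rows(plan=[{"linear": [-0.018, 0.019, -0.001], "delta_rot": [0, 0, 6.8], "fingers": 0.085}, {"linear": [-0.0155, 0.021, -0.001], "delta_rot": [0, 0, 6.8], "fingers": 0.085}, {"linear": [-0.013, 0.023, -0.001], "delta_rot": [0, 0, 6.8], "fingers": 0.085}, {"linear": [-0.01, 0.024, -0.001], "delta_rot": [0, 0, 6.8], "fingers": 0.085}, {"linear": [-0.007, 0.025, -0.001], "delta_rot": [0, 0, 6.8], "fingers": 0.085}, {"linear": [-0.004, 0.026, -0.001], "delta_rot": [0, 0, 6.8], "fingers": 0.085}, {"linear": [-0.001, 0.026, -0.001], "delta_rot": [0, 0, 6.8], "fingers": 0.085}, {"linear": [0.002, 0.026, -0.001], "delta_rot": [0, 0, 6.8], "fingers": 0.085}, {"linear": [0.005, 0.0255, -0.001], "delta_rot": [0, 0, 6.8], "fingers": 0.085}, {"linear": [0.008, 0.025, -0.001], "delta_rot": [0, 0, 6.8], "fingers": 0.085}, {"linear": [0.011, 0.024, -0.001], "delta_rot": [0, 0, 6.8], "fingers": 0.085}, {"linear": [0.014, 0.022, -0.001], "delta_rot": [0, 0, 6.8], "fingers": 0.085}])

```text
clock: 2.1
position: [0.3178, 0.2707, 0.2677]
ee_rot: [-0.002, 0.995, -0.099, 0.001]
contact_force: [0.8, -0.6, 0.2]
width: 0.0855
```

Emit:
send_rows(plan=[{"linear": [0.016, 0.0205, -0.001], "delta_rot": [0, 0, 6.6], "fingers": 0.085}, {"linear": [0.0185, 0.0185, -0.001], "delta_rot": [0, 0, 6.6], "fingers": 0.085}, {"linear": [0.0205, 0.016, -0.001], "delta_rot": [0, 0, 6.6], "fingers": 0.085}, {"linear": [0.0225, 0.0135, -0.001], "delta_rot": [0, 0, 6.6], "fingers": 0.085}, {"linear": [0.024, 0.0105, -0.001], "delta_rot": [0, 0, 6.6], "fingers": 0.085}, {"linear": [0.025, 0.008, -0.001], "delta_rot": [0, 0, 6.6], "fingers": 0.085}, {"linear": [0.0255, 0.005, -0.001], "delta_rot": [0, 0, 6.6], "fingers": 0.085}, {"linear": [0.026, 0.0015, -0.001], "delta_rot": [0, 0, 6.6], "fingers": 0.085}, {"linear": [0.026, -0.0015, -0.001], "delta_rot": [0, 0, 6.6], "fingers": 0.085}, {"linear": [0.026, -0.0045, -0.001], "delta_rot": [0, 0, 6.6], "fingers": 0.085}, {"linear": [0.025, -0.0075, -0.001], "delta_rot": [0, 0, 6.6], "fingers": 0.085}, {"linear": [0.024, -0.0105, -0.001], "delta_rot": [0, 0, 6.6], "fingers": 0.085}])

```text
clock: 3.1
position: [0.4619, -0.0256, 0.2821]
ee_rot: [0.006, -0.677, 0.736, -0.001]
contact_force: [0.3, 0.6, -0.5]
width: 0.0851
```

Run:
```python
from h import *
s=st(); c,im=shot("wrist","w1.png"); np.save("w1.npy",np.r_[c[0].ravel(),c[1],c[2]])
cv2.imwrite("pics/w1b.png",cv2.resize(im[:,:,::-1],(800,500),interpolation=cv2.INTER_CUBIC))
for n,P in(("iso",[.5244,.065,.079]),("shaft",[.525,-.057,.083])): print(n,proj(c,P))
```

```text
{'clock': 3.1, 'position': [0.4619, -0.0256, 0.2821], 'ee_rot': [0.0059, -0.6774, 0.7356, -0.0009], 'contact_force': [0.3138, 0.5958, -0.4954], 'moment': [-0.0086, -0.033, 0.0558], 'width': 0.0851, 'qpos': [-0.2123, 0.0847, 1.6855, 0.0088, 1.3631, 1.439]}
iso [[222.40847425 122.08057847]]
shaft [[353.48425965 110.31915481]]
```

View pics/w1b.png

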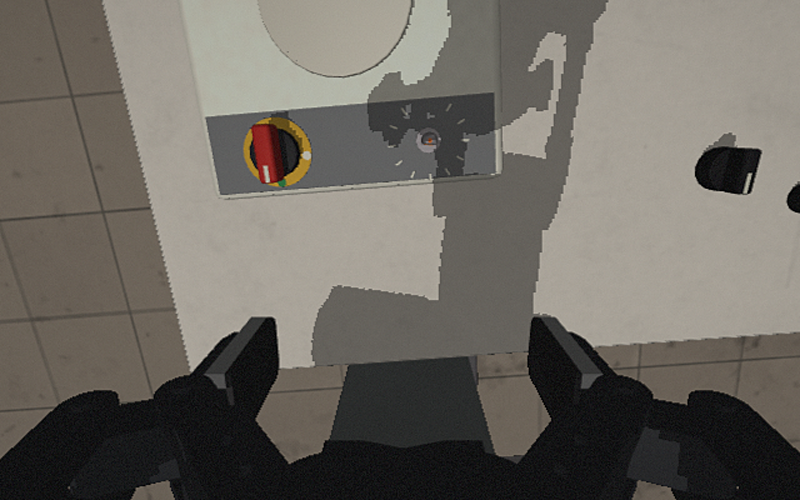

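The wrist view shows the isolator at about (222,121), with its bar along the stirrer's x and the white line at the green dot. The shaft with its orange flat is at about (343,111). The large knob is at about (590,137), with a white line on its right-hand end in the image. Now I measure.

Run:
```python
from h import *
im=cv2.imread("pics/w1.png"); v=np.load("w1.npy"); c=(v[:9].reshape(3,3),v[9:12],v[12:])
hsv=cv2.cvtColor(im,cv2.COLOR_BGR2HSV); H,S,V=cv2.split(hsv)
roi=np.zeros(H.shape,bool); roi[80:165,150:410]=1
red=roi&((H<6)|(H>174))&(S>170)&(V>70); yel=roi&(H>17)&(H<32)&(S>150); grn=roi&(H>40)&(H<85)&(S>120); org=roi&(H<17)&(S>70)&(~red)
for n,m in(("red",red),("yel",yel),("grn",grn)):
    y,x=np.nonzero(m); print(n,len(x),x.min(),x.max(),y.min(),y.max(),x.mean(),y.mean())
y,x=np.nonzero(yel); h=cv2.convexHull(np.c_[x,y].astype(np.int32)); e=cv2.fitEllipse(h); print("ring",e, toz(c,e[0],.056))
m=np.zeros_like(roi); m[95:130,325:365]=1; y,x=np.nonzero(m&org); print("org",len(x),x.mean(),y.mean(),toz(c,(x.mean(),y.mean()),.083))
# stirrer front corners guess
for uv in((176,158.5),(399.5,142)): print(toz(c,uv,.055))
for uv in((245,125),): print("white dot",toz(c,uv,.056))
y,x=np.nonzero(grn); print("green",toz(c,(x.mean(),y.mean()),.056))
y,x=np.nonzero(red); print("redtop ~",toz(c,(x.mean(),y.mean()),.085))
a=cv2.resize(im[75:170,150:290],None,fx=3,fy=3,interpolation=cv2.INTER_CUBIC);b=cv2.resize(im[85:140,300:400],None,fx=3.8,fy=285/55,interpolation=cv2.INTER_CUBIC)
k=cv2.resize(im[100:180,545:640],None,fx=3,fy=285/80,interpolation=cv2.INTER_CUBIC)
o=np.zeros((600,800,3),np.uint8);o[:285,:a.shape[1]]=a;o[:285,420:800]=b;o[300:585,:k.shape[1]]=k
cv2.imwrite("pics/w1z.png",o)
```

```text
red 604 201 221 100 146 211.18543046357615 120.73178807947019
yel 815 195 248 94 148 225.76196319018405 119.0319018404908
grn 25 222 237 129 148 225.6 145.52
ring ((221.48574829101562, 121.04757690429688), (52.24937057495117, 56.713199615478516), 143.7755126953125) [[0.52519762 0.07259619 0.056     ]]
org 22 343.3181818181818 113.4090909090909 [[ 0.52304027 -0.04760242  0.083     ]]
[[0.49179757 0.12573267 0.055     ]]
[[ 0.48992666 -0.10392034  0.055     ]]
white dot [[0.51945496 0.04971721 0.056     ]]
green [[0.50086037 0.0722898  0.056     ]]
redtop ~ [[0.52650265 0.07327264 0.085     ]]
```

View pics/w1z.png

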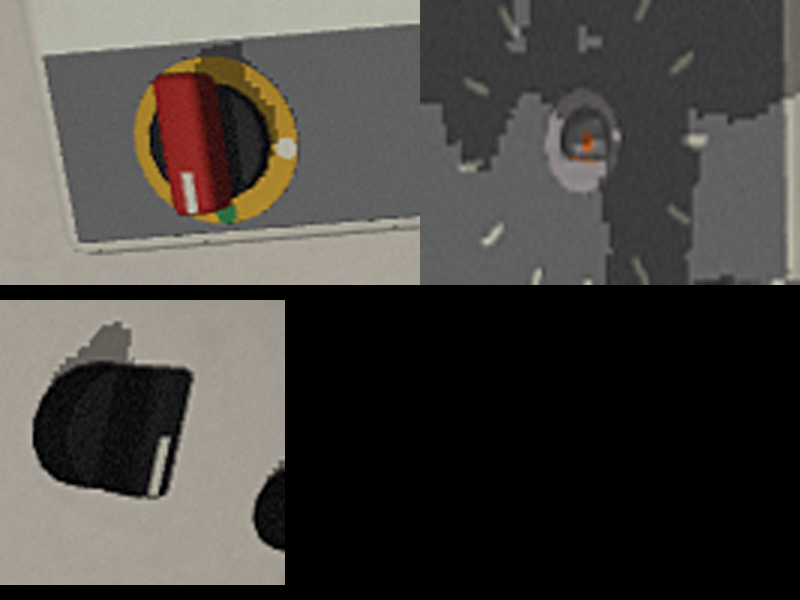

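The bar points at the green dot. The ring centre comes out at about (0.525, 0.073), and the shaft lies 120 mm away, as it should. I go lower over the isolator for a finer look.

Run:
```python
from h import *
plan([.522,.0726,.175],np.radians(-90.5),.03,7)
```

```text
n 6 rv [-0.75  0.09 -4.57] per row [-0.13  0.02 -0.76] D [ 0.057   0.1027 -0.1073]
[-0.0179, -0.0077, 0.018]
[-0.0178, -0.008, 0.018]
[-0.0177, -0.0083, 0.018]
[-0.0175, -0.0085, 0.018]
[-0.0174, -0.0088, 0.0179]
[-0.0173, -0.0091, 0.0179]
```

Emit:
send_rows(plan=[{"linear": [-0.018, -0.0075, 0.018], "delta_rot": [-0.1, 0, -0.8], "fingers": 0.045}, {"linear": [-0.018, -0.008, 0.018], "delta_rot": [-0.1, 0, -0.8], "fingers": 0.045}, {"linear": [-0.0175, -0.0085, 0.018], "delta_rot": [-0.1, 0, -0.8], "fingers": 0.045}, {"linear": [-0.0175, -0.0085, 0.018], "delta_rot": [-0.1, 0, -0.8], "fingers": 0.045}, {"linear": [-0.0175, -0.009, 0.018], "delta_rot": [-0.1, 0, -0.8], "fingers": 0.045}, {"linear": [-0.017, -0.009, 0.018], "delta_rot": [-0.1, 0, -0.8], "fingers": 0.045}, {"linear": [0, 0, 0], "delta_rot": [0, 0, 0], "fingers": 0.045}])

```text
clock: 3.73
position: [0.529, 0.0709, 0.1731]
ee_rot: [0.003, -0.704, 0.71, -0.005]
contact_force: [-0.2, 0.8, -0.0]
width: 0.045
```

Run:
```python
from h import *
s=st(); c,im=shot("wrist","w2.png"); np.save("w2.npy",np.r_[c[0].ravel(),c[1],c[2]])
p,Rt=pose(); print("yaw",np.degrees(yawof(Rt)))
im=im[:,:,::-1].copy()
H,S,V=cv2.split(cv2.cvtColor(im,cv2.COLOR_BGR2HSV))
yel=(H>17)&(H<32)&(S>150); 
y,x=np.nonzero(yel); h=cv2.convexHull(np.c_[x,y].astype(np.int32)); e=cv2.fitEllipse(h); print("ring",e, toz(c,e[0],.056))
red=((H<6)|(H>174))&(S>170)&(V>70); y,x=np.nonzero(red); print("red",len(x),x.min(),x.max(),y.min(),y.max())
r=cv2.minAreaRect(np.c_[x,y].astype(np.int32)); print(r)
for P in([.525,.0727,.056],[.525,.0727,.09],[.525,-.0473,.083]): print(P,proj(c,P))
cv2.imwrite("pics/w2b.png",cv2.resize(im[:330,150:620],(800,562),interpolation=cv2.INTER_CUBIC))
```

```text
{'clock': 3.7333, 'position': [0.529, 0.0709, 0.1731], 'ee_rot': [0.0032, -0.7037, 0.7104, -0.0048], 'contact_force': [-0.1976, 0.8282, -0.0163], 'moment': [-0.0438, 0.0156, 0.0226], 'width': 0.045, 'qpos': [0.0042, 0.2705, 1.7319, -0.0026, 1.1279, 1.5856]}
yaw -90.5486036848639
ring ((247.14697265625, 43.77369689941406), (129.54466247558594, 291.1727294921875), 0.0) [[0.63700921 0.11890784 0.056     ]]
red 1199 311 332 193 254
((321.5, 223.5), (61.0, 21.0), 90.0)
[0.525, 0.0727, 0.056] [[320.64138252 209.67053994]]
[0.525, 0.0727, 0.09] [[320.53325072 224.97210328]]
[0.525, -0.0473, 0.083] [[504.19228891 219.68481893]]
```

View pics/w2b.png

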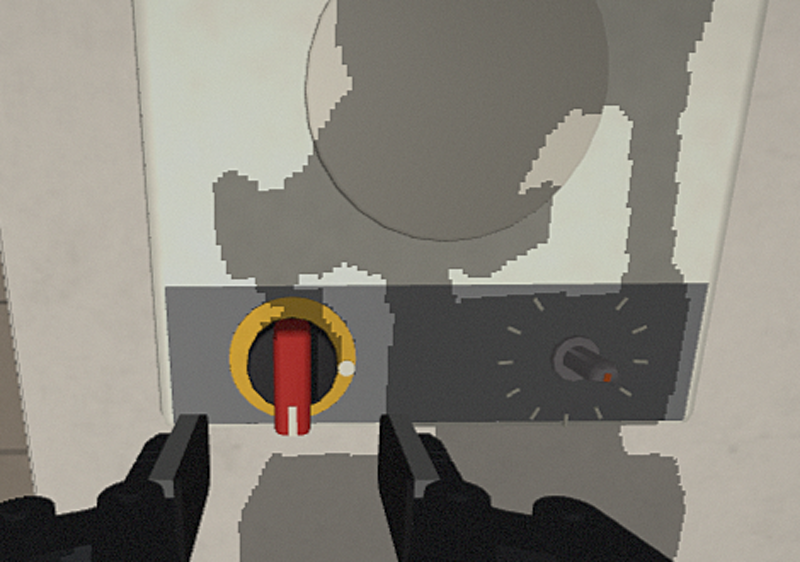

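The isolator is at about (322,209) in the wrist picture, close to my prediction, so it sits at (0.525, 0.072). The shaft tip is at about (505,220), giving (0.525, -0.048). The orange flat faces away from this camera. Descending.

Run:
```python
from h import *
v=np.load("w2.npy"); c=(v[:9].reshape(3,3),v[9:12],v[12:])
print("nut",toz(c,(489,211.4),.058),"tip",toz(c,(505,220),.083),"ring",toz(c,(321.9,209.3),.056),"bar",toz(c,[(311,224),(332,224)],.088), "corners front",toz(c,[(247,247),(556,246)],.055))
plan([.5252,.072,.097],np.radians(-90.5),.02,7)
```

```text
nut [[ 0.52305857 -0.04956934  0.058     ]] tip [[ 0.52477778 -0.04785687  0.083     ]] ring [[0.52527299 0.07177788 0.056     ]] bar [[0.52502365 0.07879802 0.088     ]
 [0.52488752 0.06537515 0.088     ]] corners front [[ 0.49584019  0.12866594  0.055     ]
 [ 0.49423868 -0.10513926  0.055     ]]
n 4 rv [-0.69 -0.2  -0.05] per row [-0.17 -0.05 -0.01] D [-0.0036  0.0023 -0.0775]
[-0.0006, 0.0011, 0.0194]
[-0.0006, 0.0011, 0.0194]
[-0.0006, 0.001, 0.0194]
[-0.0006, 0.001, 0.0194]
```

Emit:
send_rows(plan=[{"linear": [-0.0006, 0.001, 0.0195], "delta_rot": [-0.2, 0, 0], "fingers": 0.045}, {"linear": [-0.0006, 0.001, 0.0195], "delta_rot": [-0.2, 0, 0], "fingers": 0.045}, {"linear": [-0.0006, 0.001, 0.0195], "delta_rot": [-0.2, 0, 0], "fingers": 0.045}, {"linear": [-0.0006, 0.001, 0.018], "delta_rot": [-0.2, 0, 0], "fingers": 0.045}, {"linear": [0, 0, 0], "delta_rot": [0, 0, 0], "fingers": 0.045}])

```text
clock: 4.2
position: [0.5277, 0.0696, 0.1014]
ee_rot: [0.0, -0.705, 0.71, -0.005]
contact_force: [-0.5, -0.1, 0.6]
width: 0.0452
```

Emit:
send_rows(plan=[{"linear": [-0.0022, 0.0025, 0.0045], "delta_rot": [0, 0, 0], "fingers": 0.045}, {"linear": [0, 0, 0], "delta_rot": [0, 0, 0], "fingers": 0.045}])

```text
clock: 4.37
position: [0.5254, 0.0708, 0.0985]
ee_rot: [0.001, -0.704, 0.71, -0.006]
contact_force: [-0.6, -0.8, -0.4]
width: 0.0448
```

Emit:
send_rows(plan=[{"linear": [-0.0014, 0.0003, 0.002], "delta_rot": [0, 0, 0], "fingers": 0.03}, {"linear": [0, 0, 0], "delta_rot": [0, 0, 0], "fingers": 0.0}, {"linear": [0, 0, 0], "delta_rot": [0, 0, 0], "fingers": 0.0}, {"linear": [0, 0, 0], "delta_rot": [0, 0, 0], "fingers": 0.0}, {"linear": [0, 0, 0], "delta_rot": [0, 0, 0], "fingers": 0.0}], force=40)

```text
clock: 4.78
position: [0.5268, 0.0715, 0.0998]
ee_rot: [0.003, -0.704, 0.71, -0.008]
contact_force: [1.3, -1.5, -3.8]
width: 0.013
```

Emit:
send_rows(plan=[{"linear": [0, 0, 0], "delta_rot": [0, 0, -5], "fingers": 0}, {"linear": [0, 0, 0], "delta_rot": [0, 0, -5], "fingers": 0}, {"linear": [0, 0, 0], "delta_rot": [0, 0, -5], "fingers": 0}, {"linear": [0, 0, 0], "delta_rot": [0, 0, -5], "fingers": 0}, {"linear": [0, 0, 0], "delta_rot": [0, 0, -5], "fingers": 0}, {"linear": [0, 0, 0], "delta_rot": [0, 0, -5], "fingers": 0}])

```text
clock: 5.28
position: [0.5265, 0.0724, 0.0998]
ee_rot: [-0.001, 0.869, -0.494, 0.008]
contact_force: [0.4, -0.6, -2.8]
width: 0.0127
```

Emit:
send_rows(plan=[{"linear": [0, 0, 0], "delta_rot": [0, 0, -5], "fingers": 0}, {"linear": [0, 0, 0], "delta_rot": [0, 0, -5], "fingers": 0}, {"linear": [0, 0, 0], "delta_rot": [0, 0, -5], "fingers": 0}, {"linear": [0, 0, 0], "delta_rot": [0, 0, -5], "fingers": 0}, {"linear": [0, 0, 0], "delta_rot": [0, 0, -5], "fingers": 0}, {"linear": [0, 0, 0], "delta_rot": [0, 0, -5], "fingers": 0}, {"linear": [0, 0, 0], "delta_rot": [0, 0, -5], "fingers": 0}, {"linear": [0, 0, 0], "delta_rot": [0, 0, -5], "fingers": 0}, {"linear": [0, 0, 0], "delta_rot": [0, 0, -5], "fingers": 0}, {"linear": [0, 0, 0], "delta_rot": [0, 0, -4], "fingers": 0}, {"linear": [0, 0, 0], "delta_rot": [0, 0, -3], "fingers": 0}, {"linear": [0, 0, 0], "delta_rot": [0, 0, -3], "fingers": 0}])

```text
clock: 6.28
position: [0.5254, 0.0724, 0.1]
ee_rot: [0.001, 1.0, -0.018, 0.005]
contact_force: [0.7, -1.5, -3.7]
width: 0.0126
```

Run:
```python
from h import *
s=st(); p,Rt=pose(); print("yaw",np.degrees(yawof(Rt)))
```

```text
{'clock': 6.2833, 'position': [0.5254, 0.0724, 0.1], 'ee_rot': [0.0013, 0.9998, -0.0178, 0.0049], 'contact_force': [0.7328, -1.5181, -3.7449], 'moment': [-0.3375, 0.0374, -1.8444], 'width': 0.0126, 'qpos': [0.0075, 0.3429, 1.8369, -0.0034, 0.9521, 0.0452]}
yaw -2.0427722685285166
```

The moment of -1.8 N m shows the handle is at the stop. I ease off slightly, open and lift.

Emit:
send_rows(plan=[{"linear": [0, 0, 0], "delta_rot": [0, 0, 4], "fingers": 0}, {"linear": [0, 0, 0], "delta_rot": [0, 0, 0], "fingers": 0.045}, {"linear": [0, 0, 0], "delta_rot": [0, 0, 0], "fingers": 0.045}, {"linear": [0, 0, 0], "delta_rot": [0, 0, 0], "fingers": 0.045}, {"linear": [0, 0, -0.02], "delta_rot": [0, 0, 0], "fingers": 0.045}, {"linear": [0, 0, -0.03], "delta_rot": [0, 0, 0], "fingers": 0.045}, {"linear": [0, 0, -0.03], "delta_rot": [0, 0, 0], "fingers": 0.045}, {"linear": [0, 0, -0.03], "delta_rot": [0, 0, 0], "fingers": 0.045}])

```text
clock: 6.95
position: [0.5204, 0.0726, 0.2085]
ee_rot: [0.001, 0.999, -0.051, -0.003]
contact_force: [0.8, -0.4, -0.5]
width: 0.0449
```

Run:
```python
from h import *
s=st(); c,im=shot("wrist","w3.png"); np.save("w3.npy",np.r_[c[0].ravel(),c[1],c[2]])
p,Rt=pose(); print("yaw",np.degrees(yawof(Rt)))
im=im[:,:,::-1].copy()
print("iso",proj(c,[.5252,.072,.079]),"shaft",proj(c,[.525,-.048,.083]))
H,S,V=cv2.split(cv2.cvtColor(im,cv2.COLOR_BGR2HSV))
red=((H<6)|(H>174))&(S>170)&(V>70); y,x=np.nonzero(red); r=cv2.minAreaRect(np.c_[x,y].astype(np.int32)); print(r)
b=cv2.boxPoints(r); W=toz(c,b,.09); print(np.round(W,4))
d=W[1]-W[0],W[2]-W[1]; d=max(d,key=np.linalg.norm); print("bar yaw",np.degrees(np.arctan2(d[1],d[0])))
cv2.imwrite("pics/w3b.png",cv2.resize(im,(800,500),interpolation=cv2.INTER_CUBIC))
```

```text
{'clock': 6.95, 'position': [0.5204, 0.0726, 0.2085], 'ee_rot': [0.0013, 0.9987, -0.0508, -0.0025], 'contact_force': [0.8468, -0.3877, -0.5272], 'moment': [0.0059, -0.0077, 0.0016], 'width': 0.0449, 'qpos': [0.0077, 0.2368, 1.6834, -0.0025, 1.2266, 0.1101]}
yaw -5.810865199699432
iso [[330.36266828 199.74508432]] shaft [[343.63569884 336.80253419]]
((329.9172668457031, 201.49313354492188), (18.8513240814209, 55.972660064697266), 4.763641834259033)
[[0.5141 0.0537 0.09  ]
 [0.5219 0.0955 0.09  ]
 [0.5351 0.093  0.09  ]
 [0.528  0.0511 0.09  ]]
bar yaw 79.5257233304868
```

View pics/w3b.png

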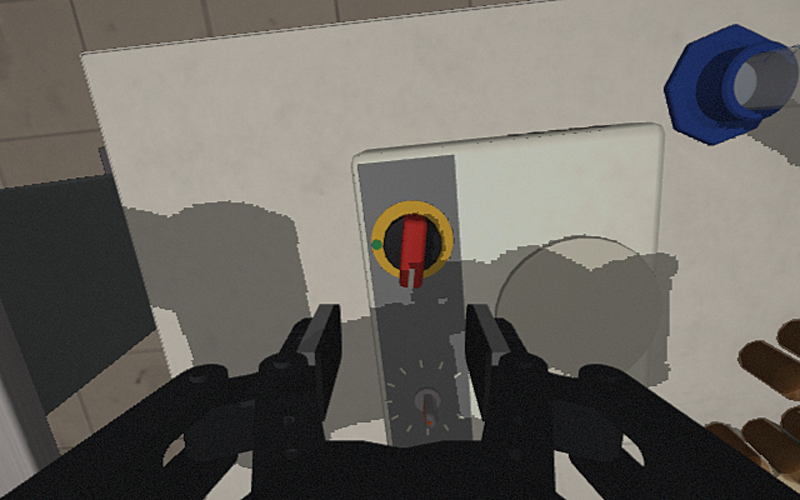

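The red bar is along the stirrer's y (measured 79.5°, expected about 79.6°), with its line at the former white-dot side, so it is OFF. Next I take a low view of the shaft from its front, on the way to the knob.

Run:
```python
from h import *
plan([.43,-.10,.16],np.radians(-3),.035,7)
```

```text
n 6 rv [ 0.1  -0.43 -2.81] per row [ 0.02 -0.07 -0.47] D [-0.0942 -0.1728 -0.0551]
[-0.0128, 0.0302, 0.0091]
[-0.013, 0.0301, 0.0091]
[-0.0132, 0.03, 0.0092]
[-0.0135, 0.0299, 0.0092]
[-0.0137, 0.0298, 0.0092]
[-0.0139, 0.0297, 0.0092]
```

Emit:
send_rows(plan=[{"linear": [-0.013, 0.03, 0.009], "delta_rot": [0, 0, -0.5], "fingers": 0.045}, {"linear": [-0.013, 0.03, 0.009], "delta_rot": [0, 0, -0.5], "fingers": 0.045}, {"linear": [-0.013, 0.03, 0.009], "delta_rot": [0, 0, -0.5], "fingers": 0.045}, {"linear": [-0.0135, 0.03, 0.009], "delta_rot": [0, 0, -0.5], "fingers": 0.045}, {"linear": [-0.0135, 0.03, 0.009], "delta_rot": [0, 0, -0.5], "fingers": 0.045}, {"linear": [-0.014, 0.03, 0.009], "delta_rot": [0, 0, -0.5], "fingers": 0.045}, {"linear": [0, 0, 0], "delta_rot": [0, 0, 0], "fingers": 0.045}, {"linear": [0, 0, 0], "delta_rot": [0, 0, 0], "fingers": 0.045}])

```text
clock: 7.67
position: [0.4365, -0.1061, 0.1665]
ee_rot: [0.003, 1.0, -0.014, 0.017]
contact_force: [-0.1, -0.2, -0.3]
width: 0.0451
```

Run:
```python
from h import *
s=st(); c,im=shot("wrist","w4.png"); np.save("w4.npy",np.r_[c[0].ravel(),c[1],c[2]])
p,Rt=pose(); print("yaw",np.degrees(yawof(Rt)))
im=im[:,:,::-1].copy()
u,v=proj(c,[.525,-.048,.075])[0].astype(int); print("shaft",u,v)
x0=int(np.clip(u-40,0,540)); y0=int(np.clip(v-40,0,320)); print(x0,y0)
a=cv2.resize(im[y0:y0+75,x0:x0+100],(800,600),interpolation=cv2.INTER_CUBIC); cv2.imwrite("pics/w4b.png",a)
```

```text
{'clock': 7.6667, 'position': [0.4365, -0.1061, 0.1665], 'ee_rot': [0.0026, 0.9997, -0.0144, 0.017], 'contact_force': [-0.1267, -0.1894, -0.3282], 'moment': [-0.0555, 0.0946, -0.0277], 'width': 0.0451, 'qpos': [-0.3996, 0.1447, 1.9238, 0.0092, 1.0397, -0.3753]}
yaw -1.5798547114439592
shaft 459 119
419 79
```

View pics/w4b.png

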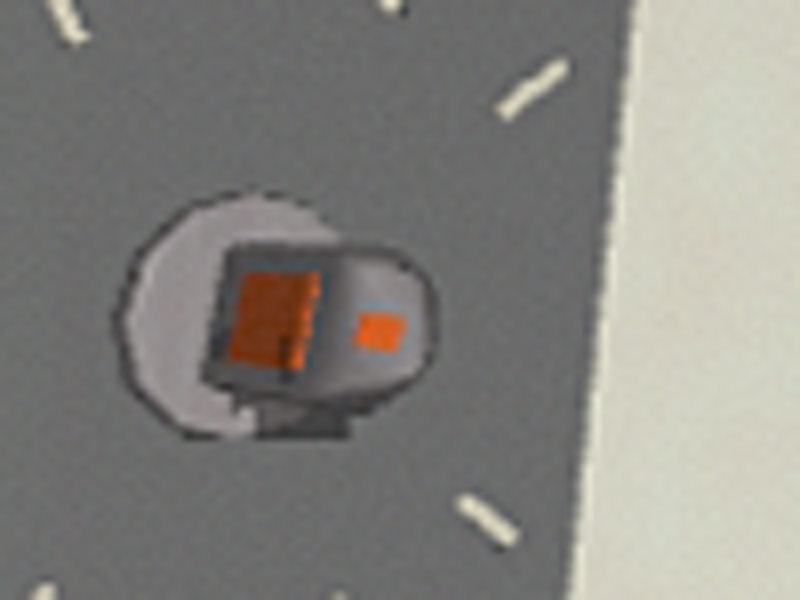

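The flat is turned to the camera: the orange strip is at zoom (235-320, 275-365) and the tip mark at (380,332). Now the flat's direction and the shaft position.

Run:
```python
from h import *
from scipy.optimize import least_squares
v=np.load("w4.npy"); c=(v[:9].reshape(3,3),v[9:12],v[12:])
f=lambda u:(np.array(u,float)+.5)/8-.5+np.array([419,79])
for a,b,z in(((230,245),(205,378),.059),((245,275),(228,362),.062),((320,275),(300,368),.080)):
    A,B=toz(c,[f(a),f(b)],z); d=A-B; print(z,np.round(A,4),np.round(B,4),"normal yaw",np.degrees(np.arctan2(d[1],d[0]))+90)
print("nut",toz(c,f((240,315)),.059))
# dial ticks: stirrer frame orientation via front strip edge
A,B=toz(c,[f((636,0)),f((570,600))],.055); d=A-B; print("strip edge yaw",np.degrees(np.arctan2(d[1],d[0]))-90)
# candidates overlay residual: shaft at (x,y), normal yaw
for x,y,t in((.525,-.048,182),(.525,-.049,184),(.525,-.049,178)):
    n=np.array([np.cos(np.radians(t)),np.sin(np.radians(t))]);w=np.array([-n[1],n[0]])
    P=[[*(np.array([x,y])+3e-3*n+s*5.2e-3*w),z] for z in(.059,.080) for s in(-1,1)]+[[x,y,.083]]
    print(x,y,t,np.round((proj(c,P)-[419,79]+.5)*8-.5).tolist())
# knob from w1
v=np.load("w1.npy"); c=(v[:9].reshape(3,3),v[9:12],v[12:])
g=lambda u:(545+u[0]/3,100+(u[1]-300)/3.5625)
print("line",toz(c,[g((164,437)),g((154,495))],.041),"corners",toz(c,[g((190,370)),g((165,498))],.041),"hub",toz(c,g((95,425)),.02))
```

```text
0.059 [ 0.5232 -0.0419  0.059 ] [ 0.5219 -0.0525  0.059 ] normal yaw 172.95243324080673
0.062 [ 0.5234 -0.0442  0.062 ] [ 0.5225 -0.0511  0.062 ] normal yaw 172.62992067809944
0.08 [ 0.5218 -0.0438  0.08  ] [ 0.5209 -0.0505  0.08  ] normal yaw 171.89511068273796
nut [[ 0.5244176  -0.04752693  0.059     ]]
strip edge yaw -0.14869678805042952
0.525 -0.048 182 [[213.0, 258.0], [208.0, 388.0], [321.0, 263.0], [314.0, 405.0], [375.0, 334.0]]
0.525 -0.049 184 [[210.0, 272.0], [209.0, 401.0], [317.0, 279.0], [315.0, 420.0], [374.0, 348.0]]
0.525 -0.049 178 [[216.0, 268.0], [203.0, 397.0], [325.0, 274.0], [309.0, 416.0], [374.0, 348.0]]
line [[ 0.47502522 -0.31546218  0.041     ]
 [ 0.45804252 -0.31417928  0.041     ]] corners [[ 0.49372155 -0.32183013  0.041     ]
 [ 0.45682404 -0.31814717  0.041     ]] hub [[ 0.47771517 -0.30634207  0.02      ]]
```

The shaft is at (0.525, -0.0475) and its x axis has a yaw of about -7.5°. The knob is at about (0.475, -0.313) with a yaw of about -5°, and its 37 mm bar confirms the right size. Going above the knob.

Run:
```python
from h import *
plan([.475,-.313,.15],np.radians(-95),.035,6.9)
```

```text
n 14 rv [-1.33 -1.71 93.41] per row [-0.09 -0.12  6.67] D [ 0.0386 -0.2072 -0.0165]
[0.0031, 0.0147, 0.0014]
[0.0048, 0.0142, 0.0014]
[0.0064, 0.0136, 0.0014]
[0.008, 0.0127, 0.0014]
[0.0094, 0.0117, 0.0014]
[0.0107, 0.0106, 0.0014]
[0.0119, 0.0092, 0.0014]
[0.0129, 0.0078, 0.0014]
[0.0137, 0.0062, 0.0014]
[0.0143, 0.0046, 0.0013]
[0.0148, 0.0029, 0.0013]
[0.015, 0.0012, 0.0013]
[0.015, -0.0006, 0.0012]
[0.0149, -0.0023, 0.0012]
```

Emit:
send_rows(plan=[{"linear": [0.003, 0.0145, 0.001], "delta_rot": [-0.1, -0.1, 7.1], "fingers": 0.045}, {"linear": [0.005, 0.014, 0.001], "delta_rot": [-0.1, -0.1, 7.1], "fingers": 0.045}, {"linear": [0.0065, 0.0135, 0.001], "delta_rot": [-0.1, -0.1, 7.1], "fingers": 0.045}, {"linear": [0.008, 0.0125, 0.001], "delta_rot": [-0.1, -0.1, 7.1], "fingers": 0.045}, {"linear": [0.0095, 0.0115, 0.001], "delta_rot": [-0.1, -0.1, 7.1], "fingers": 0.045}, {"linear": [0.0105, 0.0105, 0.001], "delta_rot": [-0.1, -0.1, 7.1], "fingers": 0.045}, {"linear": [0.012, 0.009, 0.001], "delta_rot": [-0.1, -0.1, 7.1], "fingers": 0.045}, {"linear": [0.013, 0.008, 0.001], "delta_rot": [-0.1, -0.1, 7.1], "fingers": 0.045}, {"linear": [0.0135, 0.006, 0.001], "delta_rot": [-0.1, -0.1, 7.1], "fingers": 0.045}, {"linear": [0.0145, 0.0045, 0.001], "delta_rot": [-0.1, -0.1, 7.1], "fingers": 0.045}, {"linear": [0.015, 0.003, 0.001], "delta_rot": [-0.1, -0.1, 7.1], "fingers": 0.045}, {"linear": [0.015, 0.001, 0.001], "delta_rot": [-0.1, -0.1, 7.1], "fingers": 0.045}])

```text
clock: 8.72
position: [0.4768, -0.2762, 0.1624]
ee_rot: [-0.005, 0.722, -0.692, 0.009]
contact_force: [0.4, 1.0, -0.2]
width: 0.0449
```

Run:
```python
from h import *
s=st(); plan([.475,-.313,.15],np.radians(-95),.02,6.9)
```

```text
{'clock': 8.7167, 'position': [0.4768, -0.2762, 0.1624], 'ee_rot': [-0.0046, 0.7216, -0.6922, 0.0095], 'contact_force': [0.3989, 0.9809, -0.1908], 'moment': [-0.0366, -0.0096, 0.0083], 'width': 0.0449, 'qpos': [-0.6558, 0.2998, 1.7181, 0.008, 1.1038, 0.8698]}
n 2 rv [-1.16 -0.34  7.39] per row [-0.58 -0.17  3.69] D [-0.0018 -0.0368 -0.0124]
[0.0183, 0.0018, 0.0063]
[0.0184, 0.0005, 0.0063]
```

Emit:
send_rows(plan=[{"linear": [0.012, 0.001, 0.004], "delta_rot": [-0.4, -0.1, 2.5], "fingers": 0.045}, {"linear": [0.012, 0.001, 0.004], "delta_rot": [-0.4, -0.1, 2.5], "fingers": 0.045}, {"linear": [0.01, 0, 0.004], "delta_rot": [-0.4, -0.1, 2.4], "fingers": 0.045}, {"linear": [0, 0, 0], "delta_rot": [0, 0, 0], "fingers": 0.045}])

```text
clock: 9.05
position: [0.4824, -0.3109, 0.152]
ee_rot: [0.0, -0.675, 0.738, -0.003]
contact_force: [0.9, -0.3, -0.3]
width: 0.0452
```

Run:
```python
from h import *
s=st(); c,im=shot("wrist","w5.png"); np.save("w5.npy",np.r_[c[0].ravel(),c[1],c[2]])
p,Rt=pose(); print("yaw",np.degrees(yawof(Rt)),"tilt",Rt.as_matrix()[:,2])
im=im[:,:,::-1].copy()
u,v=proj(c,[.475,-.313,.04])[0]; print("knob",u,v)
x0,y0=int(np.clip(u-80,0,480)),int(np.clip(v-60,0,280)); print(x0,y0)
cv2.imwrite("pics/w5b.png",cv2.resize(im[y0:y0+120,x0:x0+160],(800,600),interpolation=cv2.INTER_CUBIC))
```

```text
{'clock': 9.05, 'position': [0.4824, -0.3109, 0.152], 'ee_rot': [0.0003, -0.6748, 0.738, -0.0033], 'contact_force': [0.9332, -0.2955, -0.3356], 'moment': [0.0081, 0.0166, 0.0892], 'width': 0.0452, 'qpos': [-0.6935, 0.3474, 1.6729, -0.0004, 1.1147, 0.9668]}
yaw -95.03660475091422 tilt [ 0.00529292 -0.00352072 -0.99997979]
knob 326.6649903003904 214.76566452593028
246 154
```

View pics/w5b.png

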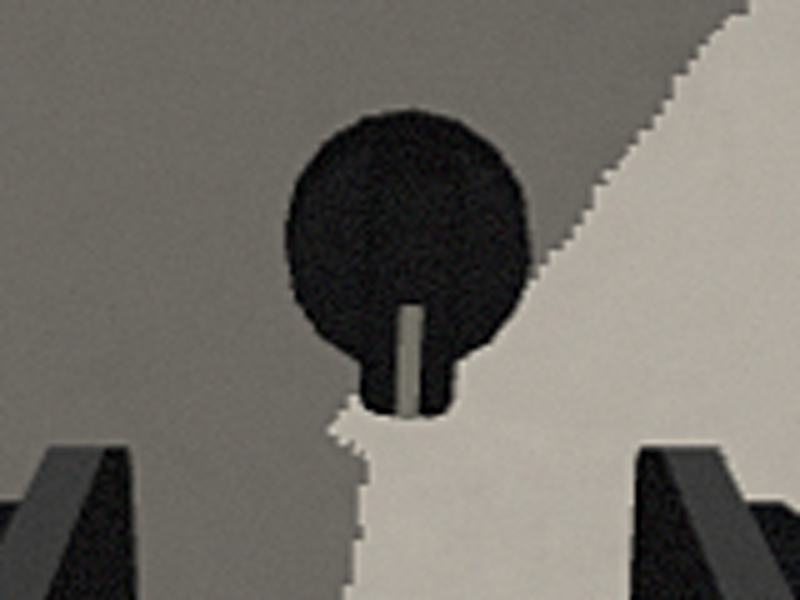

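The knob is seen from above: hub centre at zoom (408,235), white line from (412,305) to (408,415) at the bar's near end.

Run:
```python
from h import *
v=np.load("w5.npy"); c=(v[:9].reshape(3,3),v[9:12],v[12:])
f=lambda u:(np.array(u,float)+.5)/5-.5+np.array([246,154])
im=cv2.imread("pics/w5.png"); g=cv2.cvtColor(im,cv2.COLOR_BGR2GRAY)
m=(g<50); m[:154]=0;m[240:]=0;m[:,:280]=0;m[:,:]&=True; m[:,365:]=0
y,x=np.nonzero(m); print("blk",x.min(),x.max(),y.min(),y.max())
from scipy.optimize import least_squares
A,B=toz(c,[f((411.5,305)),f((408,415))],.041); d=B-A; print("line",A,B,"ptr yaw",np.degrees(np.arctan2(d[1],d[0])),np.linalg.norm(d))
L,Rr=toz(c,[f((285,240)),f((530,240))],.018); print("hub L,R",L,Rr,np.linalg.norm(L-Rr)); T=toz(c,f((411,108)),.018)[0]; print("hub top",T)
l,r=toz(c,[f((360,375)),f((456,375))],.038); print("bar",l,r,np.linalg.norm(l-r),(l+r)/2)
```

```text
blk 303 351 176 236
line [ 0.47536481 -0.3139001   0.041     ] [ 0.45867273 -0.31197099  0.041     ] ptr yaw 173.40754155456722 0.01680318718823426
hub L,R [ 0.48033262 -0.29505722  0.018     ] [ 0.4768913  -0.33301128  0.018     ] 0.038109752674673876
hub top [ 0.49935105 -0.31633742  0.018     ]
bar [ 0.46436821 -0.30545769  0.038     ] [ 0.46309285 -0.31946321  0.038     ] 0.014063464165297987 [ 0.46373053 -0.31246045  0.038     ]
```

Run:
```python
from h import *
plan([.478,-.314,.050],np.radians(-96),.02,6.9)
```

```text
n 6 rv [-0.32 -0.17  0.96] per row [-0.05 -0.03  0.16] D [-0.0044 -0.0042 -0.1023]
[0.0007, 0.0008, 0.0171]
[0.0007, 0.0007, 0.0171]
[0.0007, 0.0007, 0.0171]
[0.0007, 0.0007, 0.0171]
[0.0008, 0.0007, 0.0171]
[0.0008, 0.0007, 0.0171]
```

Emit:
send_rows(plan=[{"linear": [0.0007, 0.0008, 0.017], "delta_rot": [0, 0, 0.2], "fingers": 0.045}, {"linear": [0.0007, 0.0007, 0.017], "delta_rot": [0, 0, 0.2], "fingers": 0.045}, {"linear": [0.0007, 0.0007, 0.017], "delta_rot": [0, 0, 0.2], "fingers": 0.045}, {"linear": [0.0007, 0.0007, 0.017], "delta_rot": [0, 0, 0.2], "fingers": 0.045}, {"linear": [0.0007, 0.0007, 0.016], "delta_rot": [0, 0, 0.1], "fingers": 0.045}, {"linear": [0.0007, 0.0007, 0.01], "delta_rot": [0, 0, 0.1], "fingers": 0.045}, {"linear": [0, 0, 0], "delta_rot": [0, 0, 0], "fingers": 0.045}])

```text
clock: 9.68
position: [0.486, -0.3057, 0.0598]
ee_rot: [0.004, -0.676, 0.737, -0.007]
contact_force: [-0.2, 1.5, -0.6]
width: 0.0451
```

Run:
```python
from h import *
st();plan([.478,-.314,.050],np.radians(-96),.02,6.9)
```

```text
{'clock': 9.6833, 'position': [0.486, -0.3057, 0.0598], 'ee_rot': [0.0035, -0.676, 0.7369, -0.0071], 'contact_force': [-0.215, 1.5035, -0.571], 'moment': [-0.0365, 0.0109, -0.0315], 'width': 0.0451, 'qpos': [-0.6856, 0.4426, 1.7904, 0.0064, 0.8936, 0.9675]}
n 1 rv [-0.87 -0.24  1.06] per row [-0.87 -0.24  1.06] D [-0.008  -0.0083 -0.0098]
[0.0089, 0.0074, 0.0097]
```

Emit:
send_rows(plan=[{"linear": [0.0085, 0.007, 0.004], "delta_rot": [-0.8, -0.2, 1.0], "fingers": 0.045}, {"linear": [0, 0, 0], "delta_rot": [0, 0, 0], "fingers": 0.045}])

```text
clock: 9.85
position: [0.4789, -0.3126, 0.0563]
ee_rot: [-0.0, -0.67, 0.742, -0.0]
contact_force: [0.7, -0.5, 0.6]
width: 0.0451
```

Run:
```python
from h import *
st();plan([.478,-.314,.050],np.radians(-96),.02,6.9); st()
```

```text
{'clock': 9.85, 'position': [0.4789, -0.3126, 0.0563], 'ee_rot': [-0.0, -0.6704, 0.742, -0.0004], 'contact_force': [0.6836, -0.4653, 0.602], 'moment': [0.0513, 0.01, -0.033], 'width': 0.0451, 'qpos': [-0.6999, 0.45, 1.7879, -0.0002, 0.9028, 0.9724]}
n 1 rv [-0.04 -0.03  0.19] per row [-0.04 -0.03  0.19] D [-0.0009 -0.0014 -0.0063]
[0.0015, 0.0007, 0.0063]
{'clock': 9.85, 'position': [0.4789, -0.3126, 0.0563], 'ee_rot': [-0.0, -0.6704, 0.742, -0.0004], 'contact_force': [0.6836, -0.4653, 0.602], 'moment': [0.0513, 0.01, -0.033], 'width': 0.0451, 'qpos': [-0.6999, 0.45, 1.7879, -0.0002, 0.9028, 0.9724]}
```

Emit:
send_rows(plan=[{"linear": [0.0015, 0.0007, 0.006], "delta_rot": [0, 0, 0.2], "fingers": 0.045}, {"linear": [0, 0, 0], "delta_rot": [0, 0, 0], "fingers": 0.03}, {"linear": [0, 0, 0], "delta_rot": [0, 0, 0], "fingers": 0.0}, {"linear": [0, 0, 0], "delta_rot": [0, 0, 0], "fingers": 0.0}, {"linear": [0, 0, 0], "delta_rot": [0, 0, 0], "fingers": 0.0}, {"linear": [0, 0, 0], "delta_rot": [0, 0, 0], "fingers": 0.0}], force=70)

```text
clock: 10.35
position: [0.4795, -0.3162, 0.0531]
ee_rot: [0.001, -0.669, 0.744, -0.003]
contact_force: [-0.5, -0.6, -0.6]
width: 0.0119
```

Run:
```python
from h import *
st(); p,Rt=pose(); print(np.degrees(yawof(Rt)))
```

```text
{'clock': 10.35, 'position': [0.4795, -0.3162, 0.0531], 'ee_rot': [0.0005, -0.6685, 0.7437, -0.0034], 'contact_force': [-0.4766, -0.6095, -0.5938], 'moment': [-0.0036, -0.0188, 0.0278], 'width': 0.0119, 'qpos': [-0.7042, 0.4545, 1.7903, 0.0002, 0.8898, 0.9727]}
-96.08987245568701
```

The knob is gripped (width 11.9 mm, in line with the isolator grip). Lifting.

Emit:
send_rows(plan=[{"linear": [0, 0, -0.03], "delta_rot": [0, 0, 0], "fingers": 0}, {"linear": [0, 0, -0.035], "delta_rot": [0, 0, 0], "fingers": 0}, {"linear": [0, 0, -0.035], "delta_rot": [0, 0, 0], "fingers": 0}, {"linear": [0, 0, -0.02], "delta_rot": [0, 0, 0], "fingers": 0}])

```text
clock: 10.68
position: [0.4756, -0.313, 0.1713]
ee_rot: [-0.0, -0.668, 0.744, 0.004]
contact_force: [0.5, -0.7, -1.1]
width: 0.0118
```

Run:
```python
from h import *
st();plan([.5265,-.0477,.165],np.radians(-97.5),.035,6.9)
c,im=shot("wrist","w6.png")
```

```text
{'clock': 10.6833, 'position': [0.4756, -0.313, 0.1713], 'ee_rot': [-0.0004, -0.6685, 0.7437, 0.0042], 'contact_force': [0.5095, -0.7093, -1.0655], 'moment': [-0.0167, -0.0054, 0.0549], 'width': 0.0118, 'qpos': [-0.7045, 0.3313, 1.6448, 0.0004, 1.174, 0.9727]}
n 8 rv [0.39 0.28 1.4 ] per row [0.05 0.04 0.17] D [ 0.0509  0.2653 -0.0063]
[-0.0336, -0.0028, 0.0009]
[-0.0337, -0.0027, 0.0009]
[-0.0337, -0.0026, 0.0009]
[-0.0337, -0.0025, 0.0009]
[-0.0337, -0.0024, 0.0009]
[-0.0337, -0.0023, 0.0008]
[-0.0337, -0.0022, 0.0008]
[-0.0337, -0.0021, 0.0008]
```

Emit:
send_rows(plan=[{"linear": [-0.0335, -0.003, 0.001], "delta_rot": [0, 0, 0.2], "fingers": 0}, {"linear": [-0.0335, -0.003, 0.001], "delta_rot": [0, 0, 0.2], "fingers": 0}, {"linear": [-0.0335, -0.0025, 0.001], "delta_rot": [0, 0, 0.2], "fingers": 0}, {"linear": [-0.0335, -0.0025, 0.001], "delta_rot": [0, 0, 0.2], "fingers": 0}, {"linear": [-0.0335, -0.0025, 0.001], "delta_rot": [0, 0, 0.2], "fingers": 0}, {"linear": [-0.0335, -0.002, 0.001], "delta_rot": [0, 0, 0.2], "fingers": 0}, {"linear": [-0.0335, -0.002, 0.001], "delta_rot": [0, 0, 0.2], "fingers": 0}, {"linear": [-0.032, -0.002, 0], "delta_rot": [0, 0, 0.2], "fingers": 0}, {"linear": [0, 0, 0], "delta_rot": [0, 0, 0], "fingers": 0}])

```text
clock: 11.48
position: [0.5328, -0.046, 0.1701]
ee_rot: [0.002, -0.654, 0.756, -0.006]
contact_force: [0.9, 0.5, -0.2]
width: 0.0121
```

Run:
```python
from h import *
st();plan([.5265,-.0477,.16],np.radians(-97.5),.035,6.9)
```

```text
{'clock': 11.4833, 'position': [0.5328, -0.046, 0.1701], 'ee_rot': [0.0021, -0.6543, 0.7562, -0.006], 'contact_force': [0.8906, 0.4843, -0.1657], 'moment': [-0.024, -0.032, 0.0239], 'width': 0.0121, 'qpos': [-0.2137, 0.2745, 1.7346, -0.0044, 1.1203, 1.5032]}
n 1 rv [-0.68 -0.28 -0.76] per row [-0.68 -0.28 -0.76] D [-0.0063 -0.0017 -0.0101]
[0.0026, 0.0062, 0.01]
```

Emit:
send_rows(plan=[{"linear": [0.0025, 0.006, 0.01], "delta_rot": [-0.7, -0.3, -0.8], "fingers": 0}, {"linear": [0, 0, 0], "delta_rot": [0, 0, 0], "fingers": 0}, {"linear": [0, 0, 0], "delta_rot": [0, 0, 0], "fingers": 0}])

```text
clock: 11.73
position: [0.5257, -0.0467, 0.1587]
ee_rot: [-0.001, -0.662, 0.75, 0.001]
contact_force: [0.5, -0.5, 0.7]
width: 0.0122
```

Run:
```python
from h import *
st();c,im=shot("wrist","w7.png"); np.save("w7.npy",np.r_[c[0].ravel(),c[1],c[2]])
p,Rt=pose(); print("yaw",np.degrees(yawof(Rt)),"p",p, Rt.as_matrix()[:,2])
print(proj(c,[[.525,-.0475,.083],[.525,-.0475,.059],p+Rt.apply([0,.0,.05])]))
im=im[:,:,::-1]; cv2.imwrite("pics/w7b.png",cv2.resize(im[150:390,170:490],(800,600),interpolation=cv2.INTER_CUBIC))
```

```text
{'clock': 11.7333, 'position': [0.5257, -0.0467, 0.1587], 'ee_rot': [-0.0007, -0.6619, 0.7496, 0.0007], 'contact_force': [0.4713, -0.4961, 0.6904], 'moment': [-0.1144, 0.0137, 0.0263], 'width': 0.0122, 'qpos': [-0.2202, 0.2816, 1.7562, -0.0003, 1.1057, 1.4747]}
yaw -97.13896831216253 p [ 0.52507994 -0.0468564   0.15833888] [-3.40886626e-03  3.29671873e-04 -9.99994135e-01]
[[325.12335904 221.75971439]
 [324.81008229 209.98151029]
 [324.34018296 237.74578912]]
```

View pics/w7b.png

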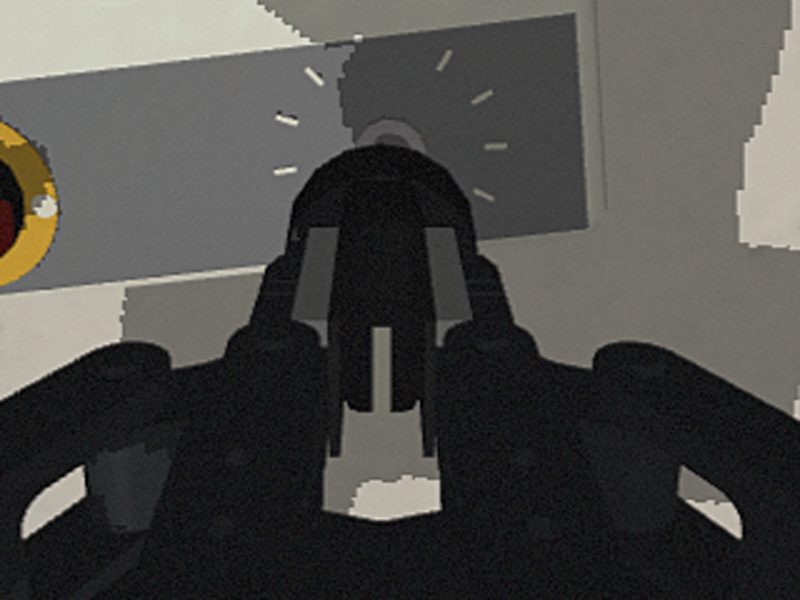

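The knob is held between the pads, hub edge at zoom (385,145) and pointer end at (381,411). The nut and shaft behind it are partly hidden. I measure the knob's offset in the tool frame.

Run:
```python
from h import *
v=np.load("w7.npy"); c=(v[:9].reshape(3,3),v[9:12],v[12:])
f=lambda u:(np.array(u,float)+.5)/2.5-.5+np.array([170,150])
p=np.array([.5254,-.0468,.1585]); Rt=down(np.radians(-97.3))
T=lambda u,z:np.round(Rt.inv().apply(toz(c,f(u),z)[0]-p),4)
print("pointer end (knob y+19)",T((381,411),.1466),T((381,411),.1445)); print("line near/far",T((382,327),.1466),T((381,411),.1466))
print("hub edge bottom (-20)",T((385,145),.1056)); print("hub L/R bottom",T((291,215),.1056),T((473,215),.1056))
print("hub L/R top",T((291,215),.1256),T((473,215),.1256))
print("nut far edge",toz(c,f((390,118)),.059)); 
A,B=toz(c,[f((0,291)),f((262,264))],.055); d=A-B; print("front edge",A,B,np.degrees(np.arctan2(d[1],d[0]))-90)
```

```text
pointer end (knob y+19) [-0.001   0.0214  0.0119] [-0.001   0.0228  0.014 ]
line near/far [-0.0009  0.0048  0.0119] [-0.001   0.0214  0.0119]
hub edge bottom (-20) [-0.0003 -0.0155  0.0529]
hub L/R bottom [-0.0207  0.0005  0.0529] [0.0189 0.0003 0.0529]
hub L/R top [-0.0185 -0.0075  0.0329] [ 0.0166 -0.0076  0.0329]
nut far edge [[ 0.53403234 -0.04920545  0.059     ]]
front edge [0.49543038 0.06911905 0.055     ] [ 0.49444976 -0.00747187  0.055     ] -0.733539731006303
```

Run:
```python
from h import *
st();plan([.527,-.0483,.140],np.radians(-97.5),.035,6.9)
```

```text
{'clock': 11.7833, 'position': [0.5251, -0.0469, 0.1583], 'ee_rot': [-0.0012, -0.6617, 0.7498, 0.0013], 'contact_force': [-0.5499, -0.5902, -0.8549], 'moment': [0.029, 0.015, -0.057], 'width': 0.0122, 'qpos': [-0.2208, 0.2819, 1.7568, -0.0005, 1.1063, 1.4749]}
n 1 rv [ 0.2  -0.01  0.36] per row [ 0.2  -0.01  0.36] D [ 0.0019 -0.0014 -0.0183]
[0.0012, -0.0021, 0.0183]
```

Emit:
send_rows(plan=[{"linear": [0.0012, -0.002, 0.018], "delta_rot": [0.2, 0, 0.4], "fingers": 0}, {"linear": [0, 0, 0], "delta_rot": [0, 0, 0], "fingers": 0}, {"linear": [0, 0, 0], "delta_rot": [0, 0, 0], "fingers": 0}])

```text
clock: 12.03
position: [0.5269, -0.052, 0.1404]
ee_rot: [0.0, -0.657, 0.754, -0.001]
contact_force: [-0.2, 0.1, -0.1]
width: 0.012
```

Run:
```python
from h import *
st();plan([.527,-.0483,.140],np.radians(-97.5),.035,6.9)
```

```text
{'clock': 12.0333, 'position': [0.5269, -0.052, 0.1404], 'ee_rot': [0.0, -0.6571, 0.7538, -0.0007], 'contact_force': [-0.1874, 0.0775, -0.0604], 'moment': [-0.0074, 0.0027, 0.002], 'width': 0.012, 'qpos': [-0.2293, 0.3008, 1.7802, -0.001, 1.0594, 1.4788]}
n 1 rv [-0.06 -0.06 -0.34] per row [-0.06 -0.06 -0.34] D [ 0.0001  0.0037 -0.0004]
[-0.0037, 0.0004, 0.0004]
```

Emit:
send_rows(plan=[{"linear": [-0.0037, 0.0004, 0], "delta_rot": [0, 0, -0.3], "fingers": 0}, {"linear": [0, 0, 0], "delta_rot": [0, 0, 0], "fingers": 0}])

```text
clock: 12.2
position: [0.527, -0.0497, 0.141]
ee_rot: [-0.0, -0.658, 0.753, -0.001]
contact_force: [-0.3, -0.6, -0.1]
width: 0.012
```

Run:
```python
from h import *
st();plan([.527,-.0483,.132],np.radians(-97.5),.035,6.9)
manip.get_image("wrist"); st()
```

```text
{'clock': 12.2, 'position': [0.527, -0.0497, 0.141], 'ee_rot': [-0.0001, -0.6582, 0.7528, -0.0007], 'contact_force': [-0.2855, -0.5744, -0.1099], 'moment': [-0.0025, -0.0296, -0.049], 'width': 0.012, 'qpos': [-0.2249, 0.3, 1.7797, -0.0011, 1.0608, 1.4803]}
n 1 rv [-0.06 -0.06 -0.17] per row [-0.06 -0.06 -0.17] D [ 0.      0.0014 -0.009 ]
[-0.0014, 0.0002, 0.009]
{'clock': 12.25, 'position': [0.5271, -0.0499, 0.1411], 'ee_rot': [-0.0001, -0.6583, 0.7527, -0.001], 'contact_force': [-0.0304, 0.8562, -0.2995], 'moment': [0.0027, -0.0299, -0.0656], 'width': 0.0118, 'qpos': [-0.225, 0.3, 1.7794, -0.0017, 1.0607, 1.4803]}
```

Emit:
send_rows(plan=[{"linear": [-0.002, 0, 0.003], "delta_rot": [0, 0, -0.2], "fingers": 0}, {"linear": [0, 0, 0.003], "delta_rot": [0, 0, 0], "fingers": 0}, {"linear": [0, 0, 0], "delta_rot": [0, 0, 0], "fingers": 0}])

```text
clock: 12.5
position: [0.5282, -0.0481, 0.136]
ee_rot: [0.001, -0.66, 0.751, -0.002]
contact_force: [-0.4, -0.9, -0.0]
width: 0.0119
```

Run:
```python
from h import *
st();plan([.527,-.0483,.128],np.radians(-97.5),.035,6.9)
```

```text
{'clock': 12.5, 'position': [0.5282, -0.0481, 0.136], 'ee_rot': [0.0007, -0.6597, 0.7515, -0.0022], 'contact_force': [-0.3706, -0.8625, -0.0123], 'moment': [0.0404, -0.0071, 0.0506], 'width': 0.0119, 'qpos': [-0.221, 0.3051, 1.7864, -0.0017, 1.0458, 1.4805]}
n 1 rv [-0.24 -0.11  0.06] per row [-0.24 -0.11  0.06] D [-0.0012 -0.0002 -0.008 ]
[0.0004, 0.0012, 0.008]
```

Emit:
send_rows(plan=[{"linear": [0.0002, 0.0014, 0.004], "delta_rot": [-0.2, -0.1, 0], "fingers": 0}, {"linear": [0, 0, 0.003], "delta_rot": [0, 0, 0], "fingers": 0}, {"linear": [0, 0, 0], "delta_rot": [0, 0, 0], "fingers": 0}])

```text
clock: 12.75
position: [0.5268, -0.0479, 0.1286]
ee_rot: [0.0, -0.66, 0.751, -0.0]
contact_force: [0.2, 0.3, -0.7]
width: 0.0119
```

Run:
```python
from h import *
st();plan([.527,-.0483,.120],np.radians(-97.5),.035,6.9)
```

```text
{'clock': 12.75, 'position': [0.5268, -0.0479, 0.1286], 'ee_rot': [0.0002, -0.66, 0.7512, -0.0005], 'contact_force': [0.1666, 0.3374, -0.6998], 'moment': [-0.1008, 0.0266, 0.0229], 'width': 0.0119, 'qpos': [-0.2222, 0.3126, 1.797, -0.0003, 1.031, 1.4778]}
n 1 rv [-0.06 -0.02  0.11] per row [-0.06 -0.02  0.11] D [ 0.0002 -0.0004 -0.0086]
[0.0003, -0.0002, 0.0086]
```

There is no resistance with the underside about 7 mm below the shaft tip, so the bore is on the shaft. Continuing down in small steps.

Emit:
send_rows(plan=[{"linear": [0, 0, 0.003], "delta_rot": [0, 0, 0], "fingers": 0}, {"linear": [0, 0, 0.003], "delta_rot": [0, 0, 0], "fingers": 0}, {"linear": [0, 0, 0.0015], "delta_rot": [0, 0, 0], "fingers": 0}, {"linear": [0, 0, 0], "delta_rot": [0, 0, 0], "fingers": 0}])

```text
clock: 13.08
position: [0.5267, -0.048, 0.1199]
ee_rot: [-0.0, -0.66, 0.751, -0.0]
contact_force: [0.5, 0.5, -0.3]
width: 0.0119
```

Run:
```python
from h import *
st();plan([.527,-.0483,.117],np.radians(-97.5),.035,6.9)
```

```text
{'clock': 13.0833, 'position': [0.5267, -0.048, 0.1199], 'ee_rot': [-0.0, -0.6601, 0.7512, -0.0003], 'contact_force': [0.5475, 0.5277, -0.3407], 'moment': [-0.0996, 0.0184, -0.022], 'width': 0.0119, 'qpos': [-0.2222, 0.3221, 1.8082, -0.0005, 1.0108, 1.4778]}
n 1 rv [-0.02 -0.03  0.11] per row [-0.02 -0.03  0.11] D [ 0.0003 -0.0003 -0.0029]
[0.0003, -0.0003, 0.0029]
```

Still free at TCP z = 0.120; contact is expected near 0.119. I go on in 1 mm steps and watch the force.

Emit:
send_rows(plan=[{"linear": [0, 0, 0.0015], "delta_rot": [0, 0, 0], "fingers": 0}, {"linear": [0, 0, 0.001], "delta_rot": [0, 0, 0], "fingers": 0}, {"linear": [0, 0, 0], "delta_rot": [0, 0, 0], "fingers": 0}])

```text
clock: 13.33
position: [0.5269, -0.048, 0.1178]
ee_rot: [0.0, -0.66, 0.751, -0.0]
contact_force: [-1.3, -0.4, 3.9]
width: 0.0124
```

Emit:
send_rows(plan=[{"linear": [0, 0, 0.0015], "delta_rot": [0, 0, 0], "fingers": 0}, {"linear": [0, 0, 0], "delta_rot": [0, 0, 0], "fingers": 0}])

```text
clock: 13.5
position: [0.527, -0.048, 0.1171]
ee_rot: [0.0, -0.66, 0.751, -0.001]
contact_force: [-1.7, -0.5, 3.8]
width: 0.0121
```

Emit:
send_rows(plan=[{"linear": [0, 0, 0.0015], "delta_rot": [0, 0, 0], "fingers": 0}, {"linear": [0, 0, 0], "delta_rot": [0, 0, 0], "fingers": 0}])

```text
clock: 13.67
position: [0.5271, -0.048, 0.1164]
ee_rot: [0.0, -0.66, 0.751, -0.001]
contact_force: [-0.9, -0.1, 5.2]
width: 0.0121
```

Emit:
send_rows(plan=[{"linear": [0, 0, 0.002], "delta_rot": [0, 0, 0], "fingers": 0}, {"linear": [0, 0, 0.002], "delta_rot": [0, 0, 0], "fingers": 0}, {"linear": [0, 0, 0], "delta_rot": [0, 0, 0], "fingers": 0}])

```text
clock: 13.92
position: [0.5272, -0.048, 0.1142]
ee_rot: [0.001, -0.66, 0.751, -0.002]
contact_force: [-2.7, 0.8, 7.9]
width: 0.0118
```

Emit:
send_rows(plan=[{"linear": [0, 0, 0.002], "delta_rot": [0, 0, 0], "fingers": 0}, {"linear": [0, 0, 0.001], "delta_rot": [0, 0, 0], "fingers": 0}])

```text
clock: 14.08
position: [0.5272, -0.048, 0.113]
ee_rot: [0.001, -0.66, 0.751, -0.002]
contact_force: [-2.6, -0.4, 9.7]
width: 0.0118
```

Run:
```python
from h import *
st()
for i in range(6): im=manip.get_image("wrist" if i<5 else "scene")
st(); c=cam("scene")
a=im[:,:,::-1]; u,v=proj(c,[.525,-.0475,.09])[0].astype(int); print(u,v)
cv2.imwrite("pics/s2.png",cv2.resize(a[v-45:v+45,u-60:u+60],(800,600),interpolation=cv2.INTER_CUBIC))
```

```text
{'clock': 14.0833, 'position': [0.5272, -0.048, 0.113], 'ee_rot': [0.0011, -0.6602, 0.7511, -0.002], 'contact_force': [-2.639, -0.4117, 9.7462], 'moment': [0.0655, 0.453, 0.0252], 'width': 0.0118, 'qpos': [-0.222, 0.3287, 1.8189, -0.0007, 0.9895, 1.4778]}
{'clock': 14.3833, 'position': [0.5272, -0.048, 0.113], 'ee_rot': [0.0011, -0.6602, 0.7511, -0.002], 'contact_force': [-2.4749, 0.6892, 9.4624], 'moment': [0.014, 0.4884, -0.0055], 'width': 0.0118, 'qpos': [-0.2219, 0.3287, 1.8189, -0.0007, 0.9895, 1.4778]}
265 187
```

View pics/s2.png

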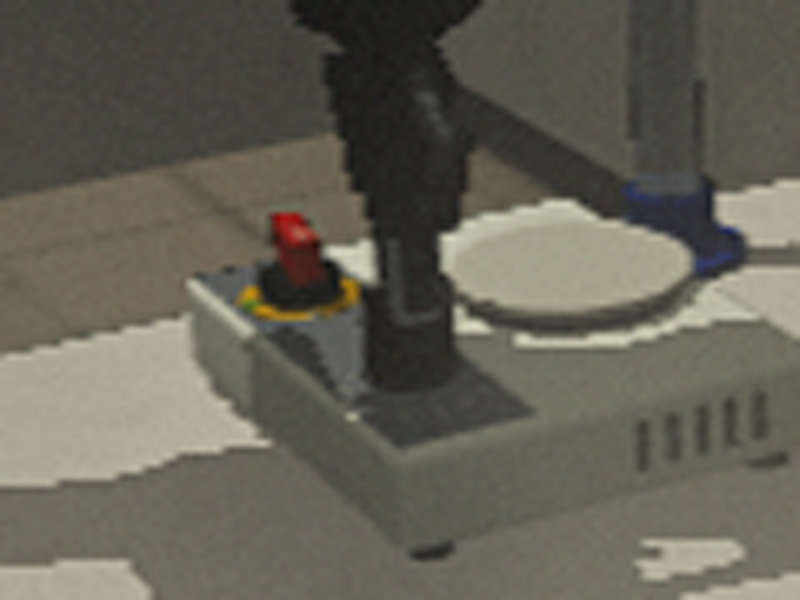

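The knob sits low on the housing under the gripper and the handle is OFF. The press is steady at about 9.5 N with about 4.4 mm of travel. I hand it in.

```bash
python3 -c "
from h import *
manip.sign_off(); st()"
```

```text
the job is handed in; nothing more can be done
the job is handed in; nothing more can be done
```

The stirrer is off, the knob is fully home on the D-shaft, and the gripper is still holding and pressing it. I handed the job in at about 14.4 s on the robot's clock.

- **Isolator:** I turned the red handle counter-clockwise to its stop, where about 1.8 N m was felt. The picture afterwards showed the bar at 79.5°, against about 79.6° expected for OFF.
- **Knob fit:** I chose the larger knob, as its bar measured 37 mm against the 38 mm given. I matched its flat to the shaft's orange flat at about -7.5°. It slid on without resistance and met the spring at the expected height.
- **Press:** The last reading was a steady 9.5 N, about 4.4 mm of the 5 mm travel, with the force rising at close to the stated spring rate. The grip was set at 70 N.
- **Less certain points:**
    - A small sideways force of about 2.5 N remained at the end.
    - Position readings wandered by a few millimetres in places, and I corrected that before the insertion.
    - I took no final picture of all the bottles and vials, but the moves stayed clear of them and no unexpected forces showed.

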